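# Sort the parts of a stripped-down computer

### The arm

A 6-joint arm with a two-finger parallel gripper is mounted at the origin on the work surface. World frame = base frame: x ahead of the robot, y to its left, z up, the work surface at z = 0. Lengths are in m, angles in degrees, forces in N, time in s.
With the tool pointing down it reaches from about 0.3 to 0.75 m from the base axis. Payload 8.5 kg.
Tool frame: the origin (TCP) lies on the centre line of the jaws, within the pads' length; the fingertips stand 14 mm ahead of it and the grasp point (between the pads) lies 5 mm behind it; z points along the fingers, x is the direction in which the jaws open and shut, and the axes are right-handed (so a half turn about z gives the same grasp; the last joint's range is limited). The gripper opens to 85 mm and grips with 20 to 120 N. Pads are 22 mm wide; open, the fingers measure 114 mm over their backs; the gripper's body (76 mm by 85 mm) begins 54 mm behind the grasp point. The pads swing forward as they close: fully open they stand 13 mm farther back than shut.
Start: joints at [63.868, 21.807, 74.336, -0, 83.858, -12.336], TCP at [0.131, 0.534, 0.245] pointing down, gripper open.
Joint ranges: [-178.18, 178.18], [-50.72, 133.34], [12.68, 142.11], [-81.47, 261.47], [9.98, 163.14], [-165.26, 165.26]. Speed limits (degrees/s): [136.94, 136.94, 180, 180, 180, 180].

### API

Orientations are given as a 3x3 rotation matrix whose columns are the frame's x, y, z axes.
In Python, from rig import * gives the robot as it stands.
- The arm moves only by the shell command python3 -m crank 'ROWS' [FORCE]. ROWS is JSON, one flat list of numbers, 7 for each row, row after row: the turn, a rotation vector about the world's x, y, z in rad, then the shift along the world's x, y, z in m, then the opening in per cent of the stroke, from 0 (shut) to 100 (fully open). A call has 1 to 20 rows; each row shifts and turns the commanded pose from where the row before left it; what a row does not reach is not made up. A row lasts 1/10 s, in which the tool goes at most 50 mm and 8.59 degrees, less where a joint would pass 70% of its speed; a pose out of reach is approached as far as the arm can. A call is refused whole if a number of a shift passes 0.05 or a number of a turn 0.15, either way. A call with a gripper value outside its range is refused whole. The fingers move at their own pace and stop on an object; FORCE is the grip in N (left out, the last holds). Time passes only in rows, so rows that do not move let the fingers close. It gives the time, the measured TCP pose, the force and the opening at its end, in the units of the state.
- observe(): the state, without advancing time (a new reading comes with each control period).
- get_image(name): name is "scene" or "top" or "wrist"; returns a dict with "frame" (400x640x3 uint8, red, green, blue), "fov_y" (degrees; the focal length in pixels is half the picture's height over the tangent of half this angle, whatever the lens; pixels are square), "cx", "cy" (the principal point, pixels), "world_to_cam" (4x4, takes a point from world to camera coordinates). Camera axes: x right, y up, looking along -z (the intrinsics and any distortion apply to the point x, -y, -z); pixel columns grow to the right and rows downward; lengths in m; the calibration is good to about 2 mm. A picture is of the moment at which its call begins. There is no depth.
- close_job(): hands the job in, once; it reports no verdict.
The state is a dict: "time_s": time; "q": joint angles; "qvel": joint speeds; "joint_efforts": joint torques, N m; "position": TCP position; "tool_rot": TCP orientation; "ft_force": force on the tool from outside, world axes, zero at the start; "wrist_torque": the same for the moment, N m; "grip_width": finger opening in m.
Only numpy, scipy, OpenCV 4.12 (cv2) and the standard library are available. Lean on these libraries where they do the work, as an engineer would, in place of code of your own. Each camera call takes 0.05 s, during which the arm holds its last target. There are 200 camera calls.

### The job

Take the pile of computer parts apart and set each part right side up and flat in the tray of its own shape: the square fan in the square tray, the round heat sink in the round dish, the drive enclosure in the long tray; set them down, do not let them drop or topple. Put the two aluminium spacers upright into the upright tube magazine, the short one first, so that the long one stands on it and sticks out at the top.

Things in the scene. Friction and masses are not known exactly. Their poses are not given: they have to be found in the camera images.
- drive: Drive enclosure at the bottom of the pile, on the table: grey flat box 118 (its x) by 60 (its y) by 18 mm, 150 to 310 g. Origin: centre of its underside, z up.
- heatsink: Round aluminium heat sink with radial fins and a copper core, 60 mm diameter, 25 mm tall, solid to grip all round, 110 to 225 g. At the start it lies centrally on the drive enclosure. Origin: centre of its underside, z up.
- fan: Square black cooling fan, 40 by 40 mm (sides along its x and y), 20 mm tall, 40 g. At the start it lies on the heat sink, on top of the pile. Origin: centre of its underside, z up.
- short_spacer: Short round aluminium spacer standing on the table, 30 mm diameter, 30 mm tall, 42 g, with a wide dark hole (20 mm) in its top. Origin: centre of its underside, z up along its axis.
- long_spacer: Long round aluminium spacer standing on the table, 30 mm diameter, 50 mm tall, 70 g, with a small dark hole (6 mm) in its top. Origin: centre of its underside, z up along its axis.
- long_tray: Long shallow tray for the drive enclosure, fixed to the table: 152 (its x) by 94 (its y) mm outside, 146 by 88 mm inside, light grey felt floor 2 mm above the table, black rim 3 mm thick, its top 8 mm above the table. Origin: centre of its underside; x along its length.
- round_dish: Round shallow steel dish for the heat sink, fixed to the table: 94 mm outside and 88 mm inside diameter, floor 2 mm and rim top 8 mm above the table. Origin: centre of its underside.
- square_tray: Square shallow tray for the fan, fixed to the table: 74 by 74 mm outside, 68 by 68 mm inside, light grey felt floor 2 mm above the table, black rim 3 mm thick, its top 8 mm above the table. Origin: centre of its underside; x and y along its sides.
- tube: Upright grey tube magazine for the spacers, fixed to the table, open at the top: 56 mm tall, bore 40 mm, the top 14 mm flaring to a mouth 54 mm wide inside and 62 mm outside; its inner floor is 4 mm above the table. A spacer let go in the mouth slides down. Loaded with the short spacer (30 mm) and then the long one (50 mm), the long one ends 28 mm above the rim. Origin: centre of its underside, z up.

How it is judged (in metres and radians):
At the end, for the whole second after the job is handed in: Fan in square tray, heat sink in round dish, drive in long tray, each flat on the floor (within 4 mm, tilt under 0.1 rad), right side up. Both spacers upright in the tube, either end up: short at the bottom (lower end 1-11 mm above the tube's underside), long on it (29-41 mm). All at rest (horizontal distance between fan and square_tray below 0.022 m and z of fan in the frame of square_tray between -0.002 and 0.006 m and angle between each of fan, heatsink, drive's own z axis and vertical below 0.1 rad and linear speed of each of fan, heatsink, drive, short_spacer, long_spacer below 0.02 m/s and angular speed of each of fan, heatsink, drive, short_spacer, long_spacer below 0.2 rad/s and horizontal distance between heatsink and round_dish below 0.018 m and z of heatsink in the frame of round_dish between -0.002 and 0.006 m and horizontal distance between drive and long_tray below 0.024 m and z of drive in the frame of long_tray between -0.002 and 0.006 m and horizontal distance between each of short_spacer, long_spacer and tube below 0.014 m and ((angle between short_spacer's own z axis and vertical below 0.35 rad and z of short_spacer in the frame of tube between 0.001 and 0.011 m) or (angle between short_spacer's own z axis and vertical above 2.79 rad and z of short_spacer in the frame of tube between 0.031 and 0.041 m)) and ((angle between long_spacer's own z axis and vertical below 0.35 rad and z of long_spacer in the frame of tube between 0.029 and 0.041 m) or (angle between long_spacer's own z axis and vertical above 2.79 rad and z of long_spacer in the frame of tube between 0.079 and 0.091 m))); the robot touches nothing.
It fails at once if the fan dropped, thrown or knocked: moving faster than 0.6 m/s while the fingers do not hold it (a fall of about 18 mm) (contact force between fan and the fingers below 0.1 N and linear speed of fan above 0.6 m/s).
It fails at once if the heat sink dropped, thrown or knocked: moving faster than 0.6 m/s while the fingers do not hold it (a fall of about 18 mm) (contact force between heatsink and the fingers below 0.1 N and linear speed of heatsink above 0.6 m/s).
It fails at once if the drive enclosure dropped, thrown or knocked: moving faster than 0.6 m/s while the fingers do not hold it (a fall of about 18 mm) (contact force between drive and the fingers below 0.1 N and linear speed of drive above 0.6 m/s).
It also fails if it takes over 120 s, if anything falls off the work surface, if the arm or the gripper's body presses on something with over 40 N, if the wrist force passes 120 N, or if a joint passes its speed limit or range.

## Working session

There is one attempt and no reset: what is moved stays moved. The work goes in short steps, Python scripts to look and compute and a shell command to move; the robot and the scene stay as the last step left them, time stands still between calls to the robot, and variables do not carry over. Pictures are saved under pics/ and viewed, about 12 in all and at most 16, crops included, and the job is handed in when it is done.

```bash
ls; mkdir -p pics
python3 - <<'E'
from rig import *
import cv2,numpy as np
for n in ["scene","top"]:
    d=get_image(n); cv2.imwrite(f"pics/{n}0.png",d["frame"][:,:,::-1])
    print(n,{k:(v if k!="world_to_cam" else np.round(v,4).tolist()) for k,v in d.items() if k!="frame"})
print(observe())
E
```

```text
pics
scene {'fov_y': 44.43569614987588, 'cx': 314.4885388510236, 'cy': 204.79657636688455, 'world_to_cam': [[-0.4841, 0.8749, 0.0089, 0.2605], [-0.5916, -0.3348, 0.7335, 0.278], [0.6447, 0.3498, 0.6797, -1.5663], [0.0, 0.0, 0.0, 1.0]]}
top {'fov_y': 44.02995189828008, 'cx': 322.6784190780633, 'cy': 205.30932555558985, 'world_to_cam': [[-0.0067, -0.9999, 0.0094, -0.0152], [0.9879, -0.0052, 0.155, -0.5294], [-0.155, 0.0103, 0.9879, -1.2824], [0.0, 0.0, 0.0, 1.0]]}
{'time_s': 0.1, 'q': array([ 6.38680521e+01,  2.18371230e+01,  7.43794379e+01, -1.83785743e-04,
        8.38586566e+01, -1.23368708e+01]), 'qvel': array([ 0.0644932 , -0.14727438, -0.07773462,  0.04832858,  0.02156854,
       -0.00962034]), 'joint_efforts': array([ 3.83107850e-03, -4.49220800e+01, -2.31659567e+01, -1.44706000e-04,
        3.67528643e-03,  1.00269116e-06]), 'position': array([0.13104895, 0.53390409, 0.2447793 ]), 'tool_rot': array([[ 2.38449312e-01,  9.71154774e-01, -5.75343077e-04],
       [ 9.71154096e-01, -2.38449845e-01, -1.18000677e-03],
       [-1.28315967e-03, -2.77374984e-04, -9.99999138e-01]]), 'ft_force': array([ 0.40693526,  0.33937452, -0.25885329]), 'wrist_torque': array([ 0.05183269, -0.04788501, -0.01901768]), 'grip_width': 0.08509634970144496}
```

View pics/scene0.png

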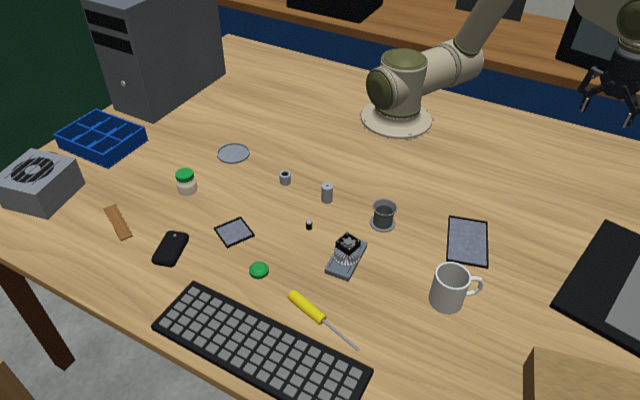

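View pics/top0.png

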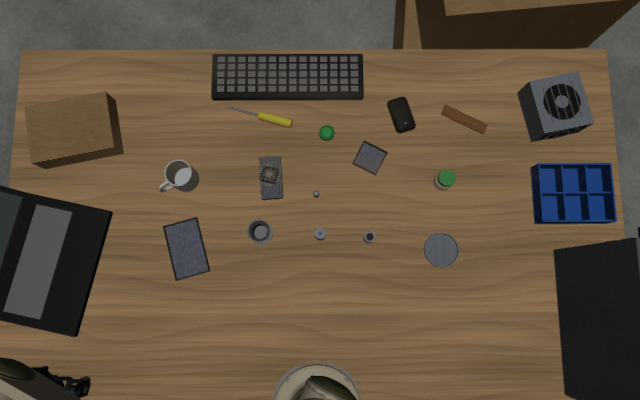

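The top picture shows the pile at (271,177), the long tray at (187,248), the square tray at (370,158), the dish at (441,250) and the tube at (261,232). The long spacer is at (320,233) and the short one at (369,237). The dark nut at (316,194) and the mug at (178,175) are clutter. Next I measure these with a saturation mask.

```bash
cat > h.py <<'E'
from rig import *
import cv2,numpy as np
def cam(n):
    d=get_image(n); d["f"]=200/np.tan(np.radians(d["fov_y"]/2)); d["W"]=np.array(d["world_to_cam"]); return d
def ray(d,u,v,z):
    R=d["W"][:3,:3]; t=d["W"][:3,3]; c=-R.T@t
    w=R.T@np.array([(u-d["cx"])/d["f"],-(v-d["cy"])/d["f"],-1]); return (c+w*(z-c[2])/w[2])
def proj(d,p):
    q=d["W"][:3,:3]@np.array(p)+d["W"][:3,3]; return d["cx"]-d["f"]*q[0]/q[2], d["cy"]+d["f"]*q[1]/q[2]
def save(img,n,k=1,box=None):
    if box: img=img[box[1]:box[3],box[0]:box[2]]
    cv2.imwrite("pics/"+n,cv2.resize(img[:,:,::-1],None,fx=k,fy=k,interpolation=cv2.INTER_CUBIC))
E
python3 - <<'E'
from h import *
d=cam("top"); im=d["frame"]; hsv=cv2.cvtColor(im,cv2.COLOR_RGB2HSV)
m=((hsv[...,1]<75)|(hsv[...,2]<50)).astype(np.uint8)
m[:135]=0
for c in cv2.findContours(m,cv2.RETR_EXTERNAL,cv2.CHAIN_APPROX_NONE)[0]:
    a=cv2.contourArea(c)
    if 20<a<4000:
        z=.008
        w=np.array([ray(d,*p[0],z)[:2] for p in c]).astype(np.float32)
        r=cv2.minAreaRect(w*1000); (u,v),_=cv2.minEnclosingCircle(c); print(np.round((u,v)),a,"world@8mm rect",np.round(r[0],1),np.round(r[1],1),round(r[2],1))
save(im,"crop1.png",3,(155,135,390,285))
s=cam("scene"); save(s["frame"],"crop2.png",3,(210,135,460,285))
E
```

```text
[316. 398.] 2513.5 world@8mm rect [76.4  0.1] [235.3  97.3] 89.5
[ 43. 378.] 2531.0 world@8mm rect [ 84.8 705.1] [238.1 101.8] 89.5
[441. 249.] 905.0 world@8mm rect [ 411.8 -338.9] [92.3 92. ] 43.7
[369. 237.] 91.5 world@8mm rect [ 447.4 -143.4] [28.7 31.1] 44.2
[320. 234.] 96.5 world@8mm rect [457.  -10.9] [27.2 30. ] 89.7
[260. 232.] 468.0 world@8mm rect [463.5 152.3] [68.4 65.3] 0.5
[186. 248.] 1847.5 world@8mm rect [419.7 351.3] [150.6  93.5] 15.4
[602. 206.] 182.5 world@8mm rect [ 528.7 -789.5] [61.4 67. ] 89.7
[577. 206.] 134.0 world@8mm rect [ 529.1 -720.8] [67.8 56.5] 0.5
[554. 206.] 116.0 world@8mm rect [ 529.4 -655.2] [67.2 53.7] 0.0
[443. 180.] 78.0 world@8mm rect [ 597. -346.] [49.2 33.6] 40.6
[599. 178.] 216.0 world@8mm rect [ 607.6 -789. ] [74.2 62.4] 0.1
[574. 178.] 165.0 world@8mm rect [ 609.3 -720. ] [59.  71.1] 89.7
[551. 178.] 148.5 world@8mm rect [ 609.6 -654.1] [56.1 71.1] 89.8
[572. 194.] 448.0 world@8mm rect [ 566.1 -705.3] [171.2 218.7] 0.5
[177. 180.] 890.0 world@8mm rect [621.6 379.4] [109.2  90.4] 89.7
[271. 177.] 874.0 world@8mm rect [614.1 126.9] [120.1  64.3] 4.8
[ 55. 159.] 179.0 world@8mm rect [659.7 720.3] [ 19.8 116.2] 11.6
[370. 157.] 598.0 world@8mm rect [ 670.2 -150.7] [71.4 70.7] 62.5
[546. 136.] 91.5 world@8mm rect [ 723.1 -649.3] [91.2 17.5] 89.8
```

View pics/crop1.png

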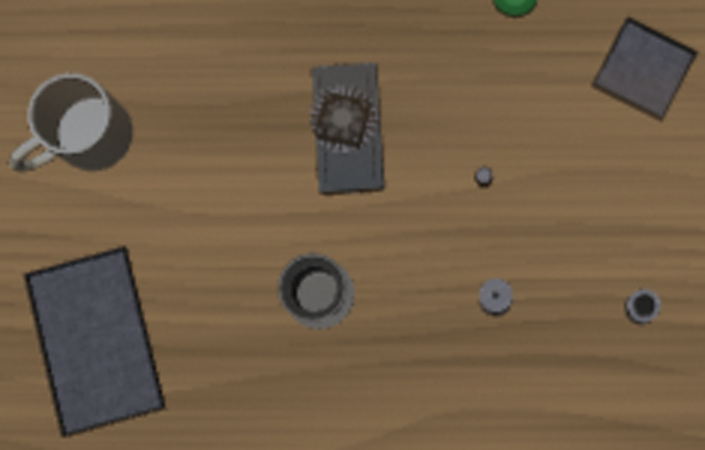

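View pics/crop2.png

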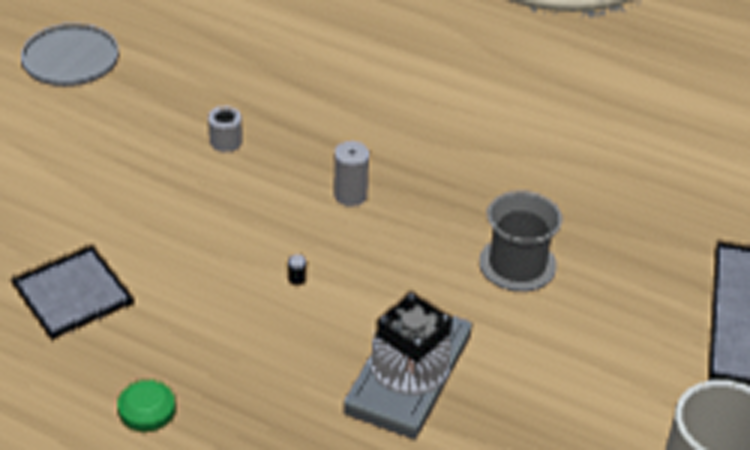

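The crops show the pile with the fan on top, turned by about -12°, and the drive's long axis at about +3°. The tube mouth is at crop pixel (315,290), the long spacer with the small hole at (495,295) and the short spacer with the wide hole at (643,305). Sizes agree with those given: long tray 151x94, dish 92, square tray 71. I move above the pile and look with the wrist camera.

```bash
python3 -m crank '[0,0,0,0.012,-0.010,0,100, 0,0,0.02,0.024,-0.020,0,100, 0,0,0.02,0.024,-0.020,0,100, 0,0,0.02,0.024,-0.020,0,100, 0,0,0.02,0.024,-0.020,0,100, 0,0,0.02,0.024,-0.020,0,100, 0,0,0.02,0.024,-0.020,0,100, 0,0,0.02,0.024,-0.020,0,100, 0,0,0.02,0.024,-0.020,0,100, 0,0,0.02,0.024,-0.020,0,100, 0,0,0.02,0.024,-0.020,0,100, 0,0,0.02,0.024,-0.020,0,100, 0,0,0.02,0.024,-0.020,0,100, 0,0,0.02,0.024,-0.020,0,100, 0,0,0.02,0.024,-0.020,0,100, 0,0,0,0.024,-0.020,0,100, 0,0,0,0.024,-0.020,0,100, 0,0,0,0.024,-0.020,0,100, 0,0,0,0.012,-0.010,0,100, 0,0,0,0,0,0,100]'
python3 - <<'E'
from h import *
d=cam("wrist"); save(d["frame"],"w1.png")
print(np.round(d["W"],3).tolist(),d["fov_y"],d["cx"],d["cy"]); o=observe(); print(o["tool_rot"],o["position"])
for p in [(.615,.125,.063),(.615,.125,0),(.67,-.15,0)]: print(proj(d,p))
t=cam("top")
for n,u,v,z in [("fan",269.3,175,.063),("short",369.3,236.7,.03),("long",320,233.3,.05),("tube",260,231.7,.056),("drive",271.3,177.7,.018)]: print(n,np.round(ray(t,u,v,z),4))
E
```

```text
time_s: 2.2
position: [0.564, 0.1724, 0.2448]
tool_rot: [[-0.037, 0.999, -0.001], [0.999, 0.037, -0.0], [-0.0, -0.001, -1.0]]
ft_force: [-0.5, -0.2, -0.8]
grip_width: 0.0859
[[-0.035, 0.999, -0.001, -0.153], [-0.95, -0.033, -0.312, 0.582], [-0.311, -0.01, 0.95, -0.203], [0.0, 0.0, 0.0, 1.0]] 61.13005420298937 323.9184369589425 195.74625277733972
[[-3.80239589e-02  9.99276439e-01 -8.81398195e-04]
 [ 9.99276819e-01  3.80240627e-02  1.01225986e-04]
 [ 1.34667083e-04 -8.76911771e-04 -9.99999606e-01]] [0.56301556 0.17358807 0.24499559]
(np.float64(274.1341160799065), np.float64(221.71805408952198))
(np.float64(281.69516457906207), np.float64(201.00404370499982))
(np.float64(54.74114306960962), np.float64(236.33914488422147))
fan [0.6081 0.1231 0.063 ]
short [ 0.4454 -0.1426  0.03  ]
long [ 0.4533 -0.0107  0.05  ]
tube [0.4579 0.1466 0.056 ]
drive [0.6104 0.122  0.018 ]
```

View pics/w1.png

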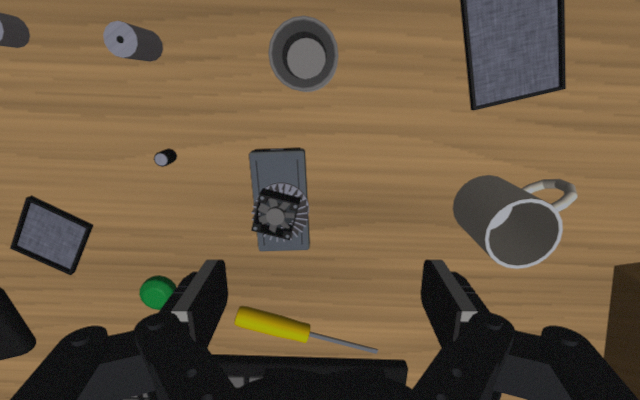

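The wrist picture shows the fan at about (277,213) on the pile and the drive at (280,200). The tube mouth is at (304,53), the long spacer at (120,40), the square tray at (52,235) and the mug at (510,220). I measure these here.

Run:
```python
from h import *
d=cam("wrist"); im=d["frame"]; hsv=cv2.cvtColor(im,cv2.COLOR_RGB2HSV)
m=((hsv[...,1]<75)|(hsv[...,2]<45)).astype(np.uint8)
def rect(mask,box,z,name):
    k=np.zeros_like(mask); k[box[1]:box[3],box[0]:box[2]]=mask[box[1]:box[3],box[0]:box[2]]
    c=max(cv2.findContours(k,cv2.RETR_EXTERNAL,cv2.CHAIN_APPROX_NONE)[0],key=cv2.contourArea)
    w=np.array([ray(d,*p[0],z)[:2] for p in c],np.float32)*1000
    r=cv2.minAreaRect(w); print(name,np.round(r[0],1),np.round(r[1],1),round(r[2],1))
rect(m,(235,140,325,265),.018,"drive")
rect(m,(0,190,105,280),.008,"square")
rect(m,(265,10,345,100),.056,"tube")
fan=(im.max(2)<48).astype(np.uint8)
fan=cv2.morphologyEx(fan,cv2.MORPH_OPEN,np.ones((3,3)))
rect(fan,(245,178,312,246),.063,"fan")
rect(fan,(245,178,312,246),.053,"fan53")
save(im,"w2.png",6,(240,140,330,265))
```

```text
drive [610.  123.8] [119.4  65.1] 2.6
square [ 666.3 -148. ] [76.6 78.8] 62.0
tube [460.2 150.4] [60.8 60.2] 2.7
fan [591.  130.3] [39.2 15. ] 78.2
fan53 [594.5 129. ] [40.5 15.4] 78.2
```

View pics/w2.png

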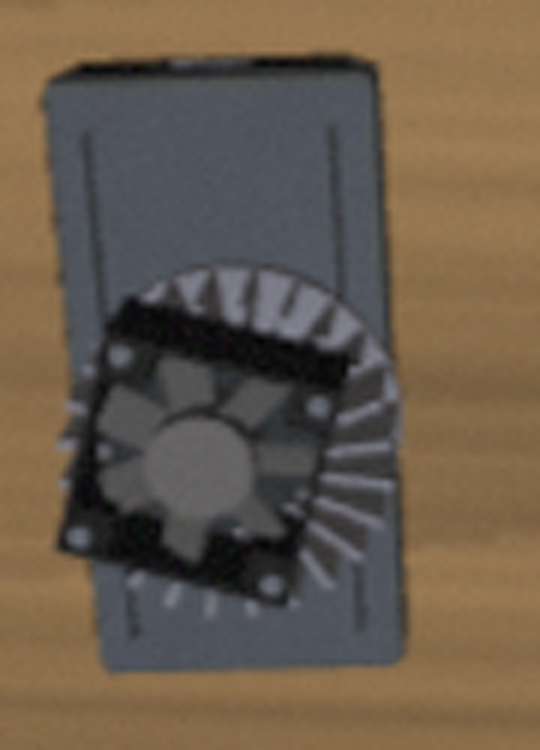

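Run:
```python
from h import *
d=cam("wrist")
P=[(112,335),(338,393),(290,605),(62,548)]
w=np.array([ray(d,240+u/6-.4,140+v/6-.4,.063)[:2]*1000 for u,v in P]); print(np.round(w,1),w.mean(0),cv2.minAreaRect(w.astype(np.float32)))
print("hs",[np.round(ray(d,240+u/6-.4,140+v/6-.4,.043)*1000,1) for u,v in [(62,440),(402,420),(235,263)]])
for u,v,z,n in [(123,40,.05,"long"),(12,31,.03,"short")]: print(n,ray(d,u,v,z))
t=cam("top"); print("top fan",ray(t,269.3,175,.063))
```

```text
[[586.8 112.3]
 [595.3 148.9]
 [633.7 141.2]
 [624.7 103.1]] [610.11500149 126.3639169 ] ((610.1577758789062, 126.65941619873047), (39.22242736816406, 39.073883056640625), 76.67889404296875)
hs [array([613.2,  99.3,  43. ]), array([607.2, 158.6,  43. ]), array([579.8, 129.6,  43. ])]
long [ 0.45192895 -0.00564648  0.05      ]
short [ 0.44630769 -0.11803495  0.03      ]
top fan [0.6080964  0.12305223 0.063     ]
```

Fan at (610,126) mm with a side of 39 mm (given 40) and an angle of 76.7°. The top view agrees to within 3 mm. I approach above it with the jaws half open and look at the fingertips.

```bash
python3 -m crank '[0,0,-0.05,0.006,-0.006,-0.01,65, 0,0,-0.05,0.010,-0.010,-0.02,65, 0,0,-0.05,0.010,-0.010,-0.02,65, 0,0,-0.05,0.010,-0.010,-0.02,65, 0,0,-0.05,0.007,-0.007,-0.02,65, 0,0,-0.02,0.004,-0.004,-0.02,65, 0,0,0,0,0,-0.015,65, 0,0,0,0,0,-0.01,65, 0,0,0,0,0,0,65,0,0,0,0,0,0,65]'
python3 - <<'E'
from h import *
d=cam("wrist"); save(d["frame"],"w3.png"); o=observe(); print(o["position"],o["grip_width"],np.round(o["tool_rot"][:,0],3))
R=o["tool_rot"];p=o["position"];g=o["grip_width"]/2
for t in (0,.007,.014): print(t,[np.round(proj(d,p+R@[s*g,y,t])) for s in(-1,1) for y in (-.011,.011)])
E
```

```text
time_s: 3.45
position: [0.6102, 0.1276, 0.1111]
tool_rot: [[0.228, 0.974, 0.001], [0.974, -0.228, 0.0], [0.0, 0.001, -1.0]]
ft_force: [0.2, -0.3, -0.6]
grip_width: 0.0557
[0.61038173 0.12750017 0.11135144] 0.055321094208189724 [0.228 0.974 0.   ]
0 [array([258., 256.]), array([261., 300.]), array([388., 255.]), array([385., 300.])]
0.007 [array([261., 248.]), array([264., 291.]), array([385., 248.]), array([382., 291.])]
0.014 [array([264., 241.]), array([266., 282.]), array([382., 241.]), array([380., 282.])]
```

View pics/w3.png

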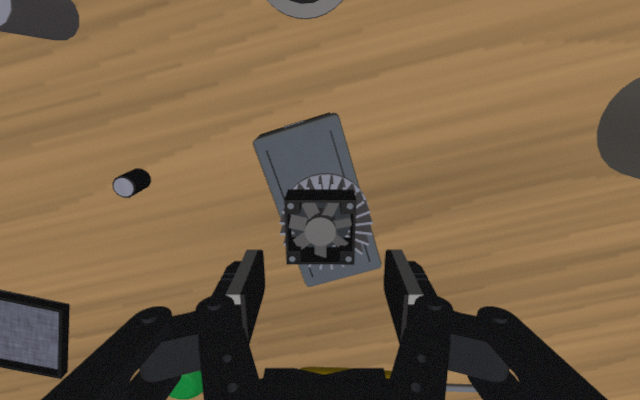

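The wrist picture shows the fan centred at (320,231) and square to the jaws, with the fingertip corners at about (262,251) and (385,251). The tips are about 5 mm ahead of the TCP at this opening. I work out the offset.

Run:
```python
from h import *
d=cam("wrist"); o=observe();R=o["tool_rot"]
w=ray(d,320.5,231,.063); print(w,(R.T@(w-o["position"]))*1000)
for n,u,v,z in [("longtop",0,0,.05)]: pass
```

```text
[0.60968121 0.1260218  0.063     ] [-1.54314554 -0.53708543 48.3979189 ]
```

```bash
python3 -m crank '[0,0,0,-0.0007,-0.0015,-0.010,65, 0,0,0,0,0,-0.015,65, 0,0,0,0,0,-0.015,65, 0,0,0,0,0,-0.008,65, 0,0,0,0,0,-0.004,65, 0,0,0,0,0,0,65, 0,0,0,0,0,0,40, 0,0,0,0,0,0,40, 0,0,0,0,0,0,40,0,0,0,0,0,0,40,0,0,0,0,0,0,40]' 25
python3 - <<'E'
from h import *
d=cam("wrist"); save(d["frame"],"w4.png",2,(220,130,420,330)); o=observe(); print(o["position"],o["grip_width"],o["ft_force"])
E
```

```text
time_s: 4.65
position: [0.6098, 0.1256, 0.059]
tool_rot: [[0.229, 0.973, 0.001], [0.973, -0.229, 0.0], [0.0, 0.001, -1.0]]
ft_force: [-0.4, 0.8, 6.4]
grip_width: 0.0392
[0.60982497 0.12564    0.05904796] 0.039532290426573004 [-0.82788249  0.12752207  5.18818217]
```

View pics/w4.png

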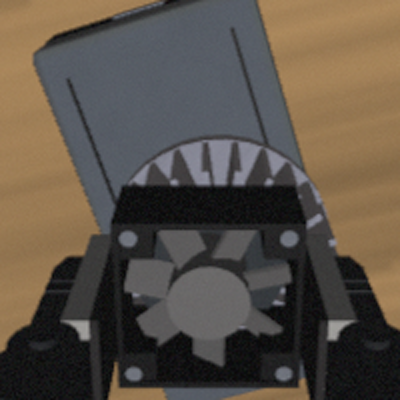

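The fan is gripped squarely at a width of 39.5 mm. The upward 6 N suggests the tips brush the heat sink. I lift slowly and carry it to the square tray.

```bash
python3 -m crank '[0,0,0,0,0,0.002,40, 0,0,0,0,0,0.004,40, 0,0,0,0,0,0.008,40, 0,0,0,0,0,0.012,40, 0,0,0,0,0,0.014,40, 0,0,0,0,0,0.012,40, 0,0,0,0,0,0.008,40]' 
python3 -m crank '[0,0,0,0.001,-0.006,0,40, 0,0,0,0.003,-0.012,0,40, 0,0,-0.03,0.004,-0.018,0,40, 0,0,-0.03,0.004,-0.020,0,40, 0,0,-0.03,0.004,-0.020,0,40, 0,0,-0.03,0.004,-0.020,0,40, 0,0,-0.03,0.004,-0.020,0,40, 0,0,-0.03,0.004,-0.020,0,40, 0,0,-0.03,0.004,-0.020,0,40, 0,0,-0.03,0.005,-0.020,0,40, 0,0,-0.016,0.005,-0.020,0,40, 0,0,0,0.005,-0.020,0,40, 0,0,0,0.005,-0.020,0,40, 0,0,0,0.004,-0.020,0,40, 0,0,0,0.003,-0.018,0,40, 0,0,0,0.002,-0.012,0,40, 0,0,0,0.001,-0.007,0,40, 0,0,0,0,0,0,40,0,0,0,0,0,0,40]'
python3 - <<'E'
from h import *
d=cam("wrist"); save(d["frame"],"w5.png"); o=observe(); print(o["position"],o["grip_width"],o["ft_force"])
im=d["frame"];hsv=cv2.cvtColor(im,cv2.COLOR_RGB2HSV)
m=((hsv[...,1]<75)|(hsv[...,2]<45)).astype(np.uint8)
print(proj(d,(.669,-.150,.008)))
E
```

```text
time_s: 5.4
position: [0.6098, 0.1256, 0.12]
tool_rot: [[0.229, 0.973, 0.002], [0.973, -0.229, -0.0], [0.0, 0.002, -1.0]]
ft_force: [0.1, 0.8, -0.3]
grip_width: 0.0397
time_s: 7.3
position: [0.6714, -0.1668, 0.1183]
tool_rot: [[0.467, 0.884, -0.0], [0.884, -0.467, 0.0], [0.0, -0.0, -1.0]]
ft_force: [-0.8, 0.0, -0.1]
grip_width: 0.0395
[ 0.67142836 -0.16660841  0.11837251] 0.039479299534067334 [ 1.43427997 -0.18953236 -1.45148329]
(np.float64(342.0797125183887), np.float64(184.7441616010081))
```

View pics/w5.png

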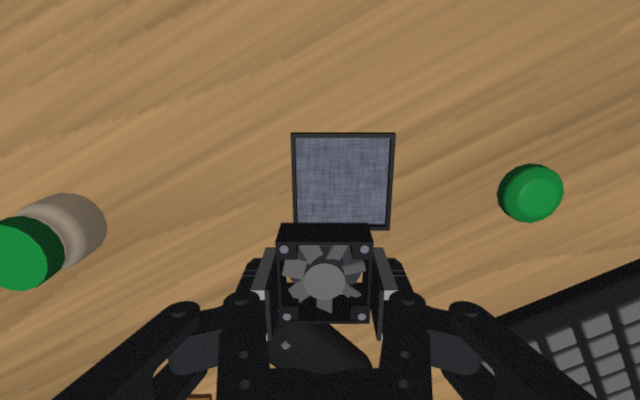

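The fan is held level and square to the tray. The tray corners are at (292,132), (395,133), (390,230) and (295,229).

Run:
```python
from h import *
d=cam("wrist"); o=observe()
w=np.array([ray(d,u,v,.008) for u,v in [(291.5,132),(395,132.5),(390.5,230.5),(294,230)]])
print(np.round(w*1000,1),w.mean(0),np.linalg.norm(w-np.roll(w,1,0),axis=1)); print(w.mean(0)-o["position"])
```

```text
[[ 618.  -163.7    8. ]
 [ 652.4  -99.6    8. ]
 [ 719.3 -133.5    8. ]
 [ 684.1 -199.1    8. ]] [ 0.66844318 -0.14894883  0.008     ] [0.07493284 0.07269888 0.07500706 0.07445263]
[-0.00300884  0.01758332 -0.11043467]
```

```bash
python3 -m crank '[0,0,0,-0.001,0.005,-0.004,40, 0,0,0,-0.001,0.008,-0.010,40, 0,0,0,-0.001,0.0045,-0.016,40, 0,0,0,0,0,-0.018,40, 0,0,0,0,0,-0.018,40, 0,0,0,0,0,-0.014,40, 0,0,0,0,0,-0.009,40, 0,0,0,0,0,-0.005,40, 0,0,0,0,0,-0.003,40, 0,0,0,0,0,-0.001,40, 0,0,0,0,0,0,40, 0,0,0,0,0,0,40]'
python3 -m crank '[0,0,0,0,0,-0.001,40,0,0,0,0,0,0,40]'
```

```text
time_s: 8.6
position: [0.6687, -0.15, 0.0209]
tool_rot: [[0.468, 0.884, 0.001], [0.884, -0.468, -0.0], [0.0, 0.001, -1.0]]
ft_force: [-0.2, -0.8, -0.1]
grip_width: 0.0396
time_s: 8.8
position: [0.6685, -0.1499, 0.0194]
tool_rot: [[0.468, 0.884, 0.0], [0.884, -0.468, -0.0], [0.0, 0.0, -1.0]]
ft_force: [0.7, -0.1, -0.1]
grip_width: 0.0393
```

```bash
for i in 1 2; do python3 -m crank '[0,0,0,0,0,-0.001,40,0,0,0,0,0,0,40]' | grep -E "posi|ft"; done
```

```text
position: [0.6684, -0.1499, 0.0182]
ft_force: [-0.6, 0.1, -0.0]
position: [0.6685, -0.1499, 0.0181]
ft_force: [-2.0, 1.0, 4.9]
```

Contact at the expected height. I release, rise, and go to the heat sink.

```bash
python3 -m crank '[0,0,0,0,0,0,50, 0,0,0,0,0,0,56, 0,0,0,0,0,0,58, 0,0,0,0,0,0,58, 0,0,0,0,0,0.003,58, 0,0,0,0,0,0.006,58, 0,0,0,0,0,0.012,60, 0,0,0,0,0,0.020,70, 0,0,0,0,0,0.025,100, 0,0,0,0,0,0.025,100, 0,0,0,0,0,0.02,100]'
python3 -m crank '[0,0,0.03,-0.002,0.010,0.01,100, 0,0,0.03,-0.004,0.020,0,100, 0,0,0.03,-0.005,0.022,0,100, 0,0,0.03,-0.005,0.022,0,100, 0,0,0.03,-0.005,0.022,0,100, 0,0,0.03,-0.005,0.022,0,100, 0,0,0.03,-0.005,0.022,0,100, 0,0,0.03,-0.005,0.022,0,100, 0,0,0.03,-0.005,0.022,0,100, 0,0,0.03,-0.005,0.022,0,100, 0,0,0.03,-0.005,0.022,0,100, 0,0,0.03,-0.005,0.022,0,100, 0,0,0.03,-0.005,0.022,0,100, 0,0,0,-0.002,0.005,0,100, 0,0,0,0,0,0,100, 0,0,0,0,0,0,100]'
python3 - <<'E'
from h import *
d=cam("wrist"); save(d["frame"],"w6.png"); o=observe(); print(o["position"],o["grip_width"],o["ft_force"])
E
```

```text
time_s: 10.3
position: [0.6688, -0.15, 0.1312]
tool_rot: [[0.468, 0.884, 0.002], [0.884, -0.468, -0.001], [0.0, 0.003, -1.0]]
ft_force: [0.1, 0.3, -1.2]
grip_width: 0.0855
time_s: 11.9
position: [0.6053, 0.1269, 0.1381]
tool_rot: [[0.097, 0.995, -0.0], [0.995, -0.097, -0.0], [-0.0, -0.0, -1.0]]
ft_force: [-0.5, -0.6, -0.0]
grip_width: 0.0853
[0.60546324 0.1265809  0.13813676] 0.08533086390542112 [-0.28289032  0.33530242 -0.03754809]
```

View pics/w6.png

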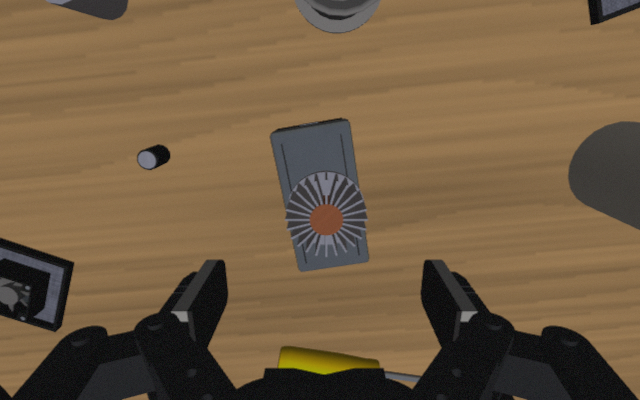

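The fan sits in the square tray, at the lower left. The heat sink's copper core is at (326,219), and the drive's top corners are at about (272,136), (349,124), (369,261) and (303,270).

Run:
```python
from h import *
d=cam("wrist"); o=observe(); hsv=cv2.cvtColor(d["frame"],cv2.COLOR_RGB2HSV)
cu=((hsv[...,0]<12)&(hsv[...,1]>120)).astype(np.uint8)[195:245,300:352]; m=cv2.moments(cu,True); u,v=300+m["m10"]/m["m00"],195+m["m01"]/m["m00"]
w=ray(d,u,v,.043); print(u,v,m["m00"],"hs",w, w-o["position"])
w=np.array([ray(d,u,v,.018) for u,v in [(272,136),(350,124),(369,261),(302,270)]])
print("drive",np.round(w*1000,1),w.mean(0),np.degrees(np.arctan2(*(w[2]-w[1])[1::-1])),np.linalg.norm(w-np.roll(w,1,0),axis=1))
```

```text
326.3514538558786 218.72060682680151 791.0 hs [0.61658161 0.12749021 0.043     ] [ 0.01101851  0.00113347 -0.09515889]
drive [[557.7  93.3  18. ]
 [554.8 150.9  18. ]
 [667.7 158.2  18. ]
 [670.6 101.9  18. ]] [0.61269754 0.12607406 0.018     ] 3.680553026944364 [0.1131977  0.05765146 0.11315711 0.05630188]
```

```bash
python3 -m crank '[0,0,0,0.005,0.001,-0.010,100, 0,0,0,0.004,0,-0.020,100, 0,0,0,0,0,-0.020,100, 0,0,0,0,0,-0.020,100, 0,0,0,0,0,-0.018,100, 0,0,0,0,0,-0.010,100, 0,0,0,0,0,-0.005,100, 0,0,0,0,0,-0.002,100, 0,0,0,0,0,0,85, 0,0,0,0,0,0,75, 0,0,0,0,0,0,65, 0,0,0,0,0,0,60, 0,0,0,0,0,0,60,0,0,0,0,0,0,60]' 40
python3 -m crank '[0,0,0,0,0,0.002,60, 0,0,0,0,0,0.003,60,0,0,0,0,0,0,60]'
```

```text
time_s: 13.4
position: [0.6149, 0.1281, 0.0344]
tool_rot: [[0.097, 0.995, 0.002], [0.995, -0.097, 0.0], [0.0, 0.002, -1.0]]
ft_force: [-1.4, -0.5, 6.0]
grip_width: 0.0584
time_s: 13.7
position: [0.6145, 0.1282, 0.0386]
tool_rot: [[0.097, 0.995, 0.0], [0.995, -0.097, 0.0], [0.0, 0.0, -1.0]]
ft_force: [-0.0, 0.8, -1.8]
grip_width: 0.0587
```

```bash
python3 -m crank '[0,0,0,0,0,0.006,60, 0,0,0,0,0,0.012,60, 0,0,0,0,0,0.016,60, 0,0,0,0,0,0.018,60, 0,0,0,0,0,0.016,60, 0,0,0,-0.003,-0.008,0.010,60, 0,0,0,-0.007,-0.017,0.004,60]'
python3 -m crank '[0,0,0,-0.0107,-0.0246,0,60, 0,0,0,-0.0107,-0.0246,0,60, 0,0,0,-0.0107,-0.0246,0,60, 0,0,0,-0.0107,-0.0246,0,60, 0,0,0,-0.0107,-0.0246,0,60, 0,0,0,-0.0107,-0.0246,0,60, 0,0,0,-0.0107,-0.0246,0,60, 0,0,0,-0.0107,-0.0246,0,60, 0,0,0,-0.0107,-0.0246,0,60, 0,0,0,-0.0107,-0.0246,0,60, 0,0,0,-0.0107,-0.0246,0,60, 0,0,0,-0.0107,-0.0246,0,60, 0,0,0,-0.0107,-0.0246,0,60, 0,0,0,-0.0107,-0.0246,0,60, 0,0,0,-0.0107,-0.0246,0,60, 0,0,0,-0.007,-0.0246,0,60, 0,0,0,-0.005,-0.017,0,60, 0,0,0,-0.002,-0.008,0,60, 0,0,0,0,0,0,60, 0,0,0,0,0,0,60]'
python3 - <<'E'
from h import *
d=cam("wrist"); save(d["frame"],"w7.png"); o=observe(); print(o["position"],o["q"])
E
```

```text
time_s: 14.4
position: [0.6046, 0.103, 0.1217]
tool_rot: [[0.095, 0.995, 0.002], [0.995, -0.095, -0.0], [0.0, 0.002, -1.0]]
ft_force: [-0.2, -0.2, -2.7]
grip_width: 0.0588
time_s: 16.4
position: [0.4299, -0.3147, 0.1202]
tool_rot: [[0.096, 0.995, -0.0], [0.995, -0.096, 0.001], [0.001, -0.0, -1.0]]
ft_force: [-0.4, 0.3, -3.1]
grip_width: 0.0587
[ 0.4300606  -0.31451991  0.12021916] [-4.89249439e+01  2.73750008e+01  8.79872696e+01  1.21238466e-02
  6.46764298e+01 -1.33434172e+02]
```

View pics/w7.png

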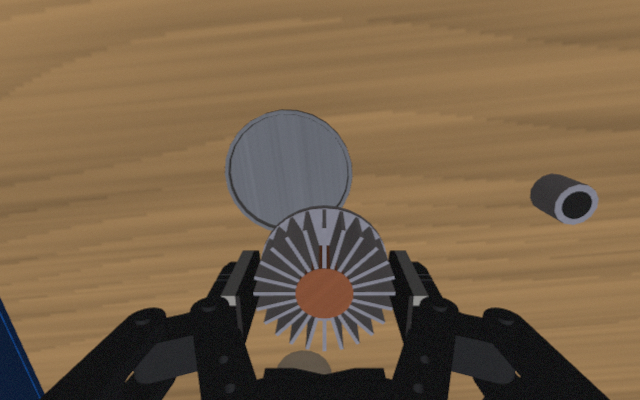

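The heat sink hangs level. The dish is centred at about (289,171) and the short spacer's top at (576,205).

Run:
```python
from h import *
d=cam("wrist"); o=observe()
P=np.array([ray(d,u,v,.008)*1000 for u,v in [(226,172),(352,172),(288,109),(240,130),(338,132),(232,198)]])
A=np.c_[P[:,:2]*2,np.ones(6)]; s=np.linalg.lstsq(A,(P[:,:2]**2).sum(1),rcond=None)[0]; print("dish",s[:2],np.sqrt(s[2]+s[0]**2+s[1]**2), s[:2]/1000-o["position"][:2])
print("short",ray(d,576,205,.03))
```

```text
dish [ 410.46924038 -338.03826988] 46.738287789844115 [-0.01971802 -0.02353046]
short [ 0.44588731 -0.14114417  0.03      ]
```

```bash
python3 -m crank '[0,0,0,-0.003,-0.004,-0.002,60, 0,0,0,-0.006,-0.007,-0.008,60, 0,0,0,-0.006,-0.007,-0.014,60, 0,0,0,-0.0045,-0.0055,-0.018,60, 0,0,0,0,0,-0.018,60, 0,0,0,0,0,-0.016,60, 0,0,0,0,0,-0.010,60, 0,0,0,0,0,-0.006,60, 0,0,0,0,0,-0.004,60, 0,0,0,0,0,-0.003,60, 0,0,0,0,0,-0.001,60, 0,0,0,0,0,0,60, 0,0,0,0,0,0,60]'
for i in 1 2; do python3 -m crank '[0,0,0,0,0,-0.001,60,0,0,0,0,0,0,60]' | grep -E "posi|ft"; done
```

```text
time_s: 17.8
position: [0.4106, -0.3391, 0.0206]
tool_rot: [[0.097, 0.995, 0.0], [0.995, -0.097, -0.001], [-0.0, 0.0, -1.0]]
ft_force: [-0.3, 0.5, -1.9]
grip_width: 0.0586
position: [0.4105, -0.339, 0.0194]
ft_force: [0.7, -0.5, -2.0]
position: [0.4105, -0.339, 0.0185]
ft_force: [-0.2, -0.3, 0.1]
```

```bash
python3 -m crank '[0,0,0,0,0,-0.0005,60, 0,0,0,0,0,0,60, 0,0,0,0,0,0,70, 0,0,0,0,0,0,76, 0,0,0,0,0,0,79, 0,0,0,0,0,0,79, 0,0,0,0,0,0.003,79, 0,0,0,0,0,0.006,79, 0,0,0,0,0,0.012,79, 0,0,0,0,0,0.020,85, 0,0,0,0,0,0.025,90, 0,0,0,0,0,0.025,100, 0,0,0,0,0,0.02,100]'
```

```text
time_s: 19.5
position: [0.4106, -0.3391, 0.1313]
tool_rot: [[0.097, 0.995, 0.001], [0.995, -0.097, -0.002], [-0.002, 0.001, -1.0]]
ft_force: [0.4, 0.9, -0.8]
grip_width: 0.0852
```

The heat sink is placed. The short spacer at (446,-142) comes next; the two measurements of it agree to within 1.5 mm.

```bash
python3 -m crank '[0,0,0,0.002,0.009,0,80, 0,0,0,0.004,0.020,0,70, 0,0,0,0.004,0.022,0,65, 0,0,0,0.004,0.022,0,65, 0,0,0,0.004,0.022,0,65, 0,0,0,0.004,0.022,0,65, 0,0,0,0.004,0.022,0,65, 0,0,0,0.004,0.022,0,65, 0,0,0,0.003,0.019,-0.01,65, 0,0,0,0.002,0.013,-0.02,65, 0,0,0,0.0005,0.0045,-0.02,65, 0,0,0,0,0,-0.02,65, 0,0,0,0,0,-0.015,65, 0,0,0,0,0,-0.010,65, 0,0,0,0,0,-0.008,65, 0,0,0,0,0,0,65, 0,0,0,0,0,0,40, 0,0,0,0,0,0,28, 0,0,0,0,0,0,25, 0,0,0,0,0,0,25]' 30
python3 -m crank '[0,0,0,0,0,0,25,0,0,0,0,0,0.005,25,0,0,0,0,0,0.015,25,0,0,0,0,0,0.02,25,0,0,0,0,0,0.02,25,0,0,0,0,0,0.02,25,0,0,0,0,0,0.01,25,0,0,0,0,0,0,25]'
```

```text
time_s: 21.5
position: [0.4462, -0.1416, 0.0265]
tool_rot: [[0.097, 0.995, 0.001], [0.995, -0.097, -0.001], [-0.001, 0.001, -1.0]]
ft_force: [-1.6, 1.4, 5.8]
grip_width: 0.0286
time_s: 22.3
position: [0.4463, -0.1417, 0.1168]
tool_rot: [[0.097, 0.995, 0.002], [0.995, -0.097, -0.001], [-0.001, 0.002, -1.0]]
ft_force: [-0.2, 0.3, -0.7]
grip_width: 0.029
```

```bash
python3 -m crank '[0,0,0,0.001,0.008,0,25, 0,0,0,0.001,0.016,0,25, 0,0,0,0.001,0.021,0,25, 0,0,0,0.001,0.021,0,25, 0,0,0,0.001,0.021,0,25, 0,0,0,0.001,0.021,0,25, 0,0,0,0.001,0.021,0,25, 0,0,0,0.001,0.021,0,25, 0,0,0,0.001,0.021,0,25, 0,0,0,0.001,0.021,0,25, 0,0,0,0.001,0.021,0,25, 0,0,0,0.001,0.021,0,25, 0,0,0,0.001,0.021,0,25, 0,0,0,0.001,0.016,0,25, 0,0,0,0,0.013,0,25, 0,0,0,0,0.007,0,25, 0,0,0,0,0,0,25, 0,0,0,0,0,0,25]'
python3 - <<'E'
from h import *
d=cam("wrist"); save(d["frame"],"w8.png"); o=observe(); print(o["position"],o["grip_width"]); print(proj(d,(.46,.1495,.056)))
E
```

```text
time_s: 24.1
position: [0.4598, 0.1493, 0.1156]
tool_rot: [[0.097, 0.995, -0.0], [0.995, -0.097, -0.0], [-0.0, -0.0, -1.0]]
ft_force: [0.3, -0.5, -1.3]
grip_width: 0.0286
[0.45990812 0.14905156 0.11568339] 0.028657482445725663
(np.float64(323.8679111972295), np.float64(224.16288919488386))
```

View pics/w8.png

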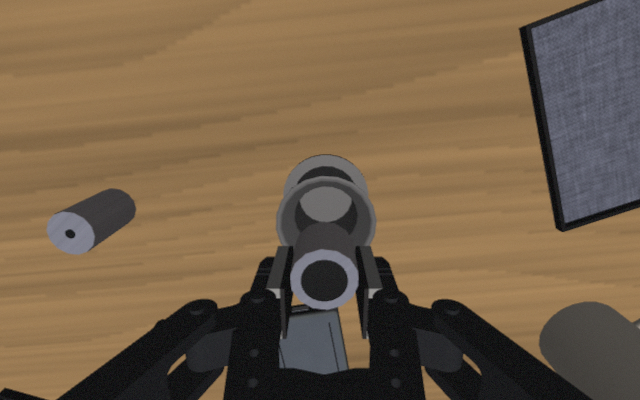

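The spacer sits right over the tube mouth: rim from 276 to 376 px, centre at about (326,225). The long spacer's top is at (72,233). I lower it into the mouth and let go.

```bash
python3 -m crank '[0,0,0,0,0.001,-0.008,25, 0,0,0,0,0,-0.012,25, 0,0,0,0,0,-0.010,25, 0,0,0,0,0,-0.007,25, 0,0,0,0,0,-0.004,25, 0,0,0,0,0,-0.002,25, 0,0,0,0,0,0,25]'
python3 -m crank '[0,0,0,0,0,0,50, 0,0,0,0,0,0,60, 0,0,0,0,0,0,65, 0,0,0,0,0,0,65, 0,0,0,0,0,0,65,0,0,0,0,0,0.01,65, 0,0,0,0,0,0.02,65, 0,0,0,0,0,0.02,65,0,0,0,0,0,0,65]'
python3 - <<'E'
from h import *
d=cam("wrist"); o=observe(); print(o["position"]); save(d["frame"],"w9.png",4,(220,110,420,260))
t=cam("top"); save(t["frame"],"t2.png",4,(230,150,390,270))
E
```

```text
time_s: 24.85
position: [0.46, 0.1505, 0.0728]
tool_rot: [[0.097, 0.995, -0.0], [0.995, -0.097, -0.0], [-0.0, -0.0, -1.0]]
ft_force: [0.1, -0.2, -1.2]
grip_width: 0.0288
time_s: 25.75
position: [0.4611, 0.1507, 0.1255]
tool_rot: [[0.096, 0.995, 0.005], [0.995, -0.096, 0.0], [0.001, 0.005, -1.0]]
ft_force: [0.4, -0.1, 0.4]
grip_width: 0.0556
[0.46044892 0.15057444 0.12404799]
```

View pics/w9.png

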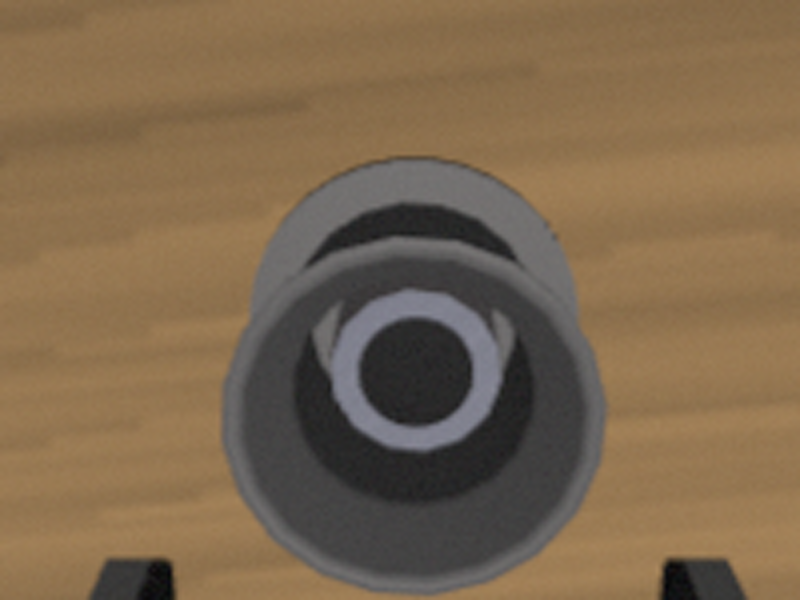

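The short spacer stands at the bottom of the tube (ring at crop pixel (415,370)). Now the long one at (452,-8).

```bash
python3 -m crank '[0,0,0,-0.001,-0.008,0,65, 0,0,0,-0.001,-0.018,0,65, 0,0,0,-0.001,-0.022,0,65, 0,0,0,-0.001,-0.022,0,65, 0,0,0,-0.001,-0.022,0,65, 0,0,0,-0.001,-0.022,0,65, 0,0,0,-0.001,-0.020,0,65, 0,0,0,-0.001,-0.015,0,65, 0,0,0,0,-0.010,-0.01,65, 0,0,0,0,0,-0.02,65, 0,0,0,0,0,-0.02,65, 0,0,0,0,0,-0.015,65, 0,0,0,0,0,-0.010,65, 0,0,0,0,0,-0.004,65, 0,0,0,0,0,0,65, 0,0,0,0,0,0,40, 0,0,0,0,0,0,28, 0,0,0,0,0,0,25, 0,0,0,0,0,0,25,0,0,0,0,0,0,25]' 30
python3 -m crank '[0,0,0,0,0,0.005,25,0,0,0,0,0,0.015,25,0,0,0,0,0,0.02,25,0,0,0,0,0,0.02,25,0,0,0,0,0,0.02,25,0,0,0,0,0,0.01,25,0,0,0,0,0,0,25]'
```

```text
time_s: 27.85
position: [0.4523, -0.0086, 0.0443]
tool_rot: [[0.097, 0.995, 0.001], [0.995, -0.097, -0.0], [-0.0, 0.001, -1.0]]
ft_force: [-1.3, 0.4, 6.1]
grip_width: 0.0289
time_s: 28.55
position: [0.4523, -0.0085, 0.1347]
tool_rot: [[0.097, 0.995, 0.002], [0.995, -0.097, -0.001], [-0.0, 0.002, -1.0]]
ft_force: [0.3, -0.1, -0.6]
grip_width: 0.029
```

```bash
python3 -m crank '[0,0,0,0.001,0.008,0,25, 0,0,0,0.001,0.018,0,25, 0,0,0,0.001,0.022,0,25, 0,0,0,0.001,0.022,0,25, 0,0,0,0.001,0.022,0,25, 0,0,0,0.001,0.022,0,25, 0,0,0,0.001,0.020,0,25, 0,0,0,0.001,0.015,0,25, 0,0,0,0,0.010,0,25, 0,0,0,0,0,0,25, 0,0,0,0,0,-0.008,25, 0,0,0,0,0,-0.012,25, 0,0,0,0,0,-0.012,25, 0,0,0,0,0,-0.010,25, 0,0,0,0,0,-0.007,25, 0,0,0,0,0,-0.004,25, 0,0,0,0,0,0,25]'
python3 -m crank '[0,0,0,0,0,-0.0015,25,0,0,0,0,0,0,25]'
```

```text
time_s: 30.25
position: [0.4598, 0.1503, 0.0804]
tool_rot: [[0.097, 0.995, -0.001], [0.995, -0.097, -0.0], [-0.0, -0.001, -1.0]]
ft_force: [0.5, -0.0, -0.4]
grip_width: 0.0288
time_s: 30.45
position: [0.4601, 0.1505, 0.0795]
tool_rot: [[0.097, 0.995, 0.001], [0.995, -0.097, 0.0], [0.0, 0.001, -1.0]]
ft_force: [0.3, -0.3, -0.5]
grip_width: 0.0289
```

```bash
python3 -m crank '[0,0,0,0,0,-0.001,25, 0,0,0,0,0,0,25, 0,0,0,0,0,0,40, 0,0,0,0,0,0,55, 0,0,0,0,0,0,65, 0,0,0,0,0,0,65,0,0,0,0,0,0.01,65, 0,0,0,0,0,0.02,65, 0,0,0,0,0,0.03,80,0,0,0,0,0,0.03,100,0,0,0.04,0.01,-0.002,0,100, 0,0,0.04,0.02,-0.004,0,100, 0,0,0.04,0.02,-0.004,0,100, 0,0,0.04,0.02,-0.004,0,100, 0,0,0,0.02,-0.004,0,100, 0,0,0,0.02,-0.003,0,100, 0,0,0,0.02,-0.003,-0.01,100, 0,0,0,0.015,-0.0005,-0.02,100, 0,0,0,0.0075,0,-0.01,100,0,0,0,0,0,0,100]'
python3 -m crank '[0,0,0,0,0,0,100]'
python3 - <<'E'
from h import *
d=cam("wrist"); o=observe(); print(o["position"]); save(d["frame"],"w10.png")
E
```

```text
time_s: 32.45
position: [0.6122, 0.126, 0.1271]
tool_rot: [[-0.063, 0.998, -0.003], [0.998, 0.063, -0.0], [0.0, -0.003, -1.0]]
ft_force: [-0.5, -0.7, -1.7]
grip_width: 0.0856
time_s: 32.55
position: [0.6121, 0.1261, 0.129]
tool_rot: [[-0.063, 0.998, 0.0], [0.998, 0.063, -0.0], [-0.0, 0.0, -1.0]]
ft_force: [0.1, -0.7, -0.7]
grip_width: 0.0853
[0.61217752 0.12623441 0.1294077 ]
```

View pics/w10.png

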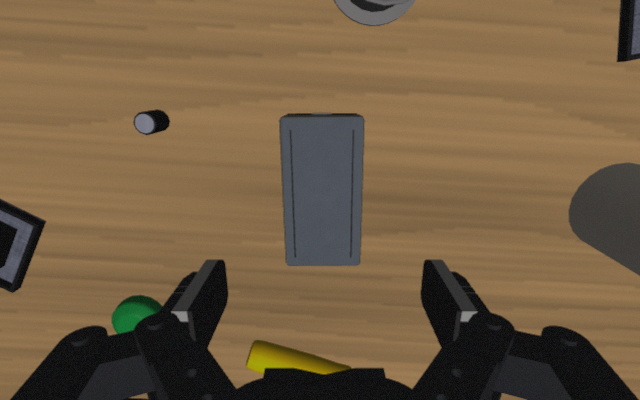

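The drive lies alone and square to the jaws, with corners (280,118), (364,118), (361,265) and (287,265). I correct the offset and grip it.

Run:
```python
from h import *
d=cam("wrist"); o=observe()
w=np.array([ray(d,u,v,.018) for u,v in [(279.5,117.5),(364.5,117.5),(361.5,265.5),(286.5,265.5)]])
print(np.round(w*1000,1),np.linalg.norm(w-np.roll(w,1,0),axis=1),w.mean(0)-o["position"],np.degrees(np.arctan2(*((w[2]+w[3])-(w[1]+w[0]))[1::-1])))
```

```text
[[556.1  92.1  18. ]
 [552.5 151.1  18. ]
 [668.4 160.2  18. ]
 [672.2 100.1  18. ]] [0.11632639 0.05913902 0.11632628 0.06024507] [ 8.89674606e-05 -3.63918905e-04 -1.11527385e-01] 4.225005873721347
```

```bash
python3 -m crank '[0,0,0.01,0,0,-0.010,100, 0,0,0,0,0,-0.020,100, 0,0,0,0,0,-0.022,100, 0,0,0,0,0,-0.022,100, 0,0,0,0,0,-0.018,100, 0,0,0,0,0,-0.010,100, 0,0,0,0,0,-0.006,100, 0,0,0,0,0,-0.0035,100, 0,0,0,0,0,-0.001,100, 0,0,0,0,0,0,85, 0,0,0,0,0,0,75, 0,0,0,0,0,0,65, 0,0,0,0,0,0,60, 0,0,0,0,0,0,60,0,0,0,0,0,0,60]' 60
python3 -m crank '[0,0,0,0,0,0.002,60, 0,0,0,0,0,0.004,60,0,0,0,0,0,0.006,60,0,0,0,0,0,0,60]'
```

```text
time_s: 34.15
position: [0.6129, 0.126, 0.0169]
tool_rot: [[-0.073, 0.997, 0.002], [0.997, 0.073, -0.0], [-0.0, 0.002, -1.0]]
ft_force: [-1.4, -0.5, 5.3]
grip_width: 0.0579
time_s: 34.55
position: [0.6129, 0.1261, 0.0288]
tool_rot: [[-0.073, 0.997, 0.002], [0.997, 0.073, 0.0], [-0.0, 0.002, -1.0]]
ft_force: [-0.5, -0.3, -1.6]
grip_width: 0.058
```

```bash
python3 -m crank '[0,0,0,0,0,0.006,60, 0,0,0,0,0,0.014,60, 0,0,0,0,0,0.020,60, 0,0,0,0,0,0.024,60, 0,0,0,0,0,0.020,60, 0,0,0,0,0,0.012,60, 0,0,0,0,0,0.005,60]'
python3 -m crank '[0,0,0,-0.004,0.004,0,60, 0,0,0.01,-0.008,0.009,0,60, 0,0,0.015,-0.012,0.014,0,60, 0,0,0.015,-0.012,0.014,0,60, 0,0,0.015,-0.012,0.014,0,60, 0,0,0.015,-0.012,0.014,0,60, 0,0,0.015,-0.012,0.014,0,60, 0,0,0.015,-0.012,0.014,0,60, 0,0,0.015,-0.012,0.014,0,60, 0,0,0.015,-0.012,0.014,0,60, 0,0,0.015,-0.012,0.014,0,60, 0,0,0.015,-0.012,0.014,0,60, 0,0,0.015,-0.012,0.014,0,60, 0,0,0.015,-0.012,0.014,0,60, 0,0,0,-0.012,0.014,0,60, 0,0,0,-0.012,0.014,0,60, 0,0,0,-0.007,0.010,0,60, 0,0,0,-0.004,0.004,0,60, 0,0,0,0,0,0,60, 0,0,0,0,0,0,60]'
python3 - <<'E'
from h import *
d=cam("wrist"); o=observe(); print(o["position"]); save(d["frame"],"w11.png")
print(proj(d,(.42,.352,.008)))
E
```

```text
time_s: 35.25
position: [0.6128, 0.126, 0.1305]
tool_rot: [[-0.073, 0.997, 0.002], [0.997, 0.073, 0.0], [-0.0, 0.002, -1.0]]
ft_force: [-0.0, 0.1, -2.4]
grip_width: 0.0584
time_s: 37.25
position: [0.4218, 0.3488, 0.1288]
tool_rot: [[-0.26, 0.966, 0.0], [0.966, 0.26, -0.0], [-0.0, 0.0, -1.0]]
ft_force: [0.8, -0.7, -2.5]
grip_width: 0.058
[0.42189465 0.34860755 0.12880442]
(np.float64(328.2786898023677), np.float64(191.78614125089612))
```

View pics/w11.png

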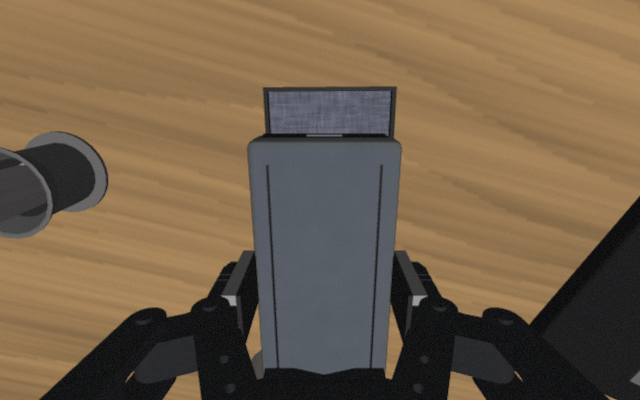

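The tray's far edge is visible from (264,88) to (397,87), parallel to the drive. From it I compute the tray centre.

Run:
```python
from h import *
d=cam("wrist"); o=observe()
a,b=ray(d,264,87.5,.008),ray(d,397,86.8,.008); e=(b-a)/np.linalg.norm(b-a); n=np.array([e[1],-e[0],0]); c=(a+b)/2+n*.076
print(a,b,np.linalg.norm(b-a),n,c,c-o["position"],np.degrees(np.arctan2(n[1],n[0])))
# drive front edge mid vs TCP, top z
z=o["position"][2]+.001; f=(ray(d,249,143,z)+ray(d,401,143,z))/2; print("drive centre",f+n*.059)
s=cam("scene"); save(s["frame"],"s2.png",4,(330,170,480,290))
```

```text
[0.35748556 0.28799051 0.008     ] [0.33289386 0.37830122 0.008     ] 0.09359901474042881 [0.96486815 0.26273456 0.        ] [0.41851969 0.35311369 0.008     ] [-0.00338832  0.00454179 -0.12080683] 15.23238313492506
drive centre [0.42185241 0.34962303 0.12980683]
```

View pics/s2.png

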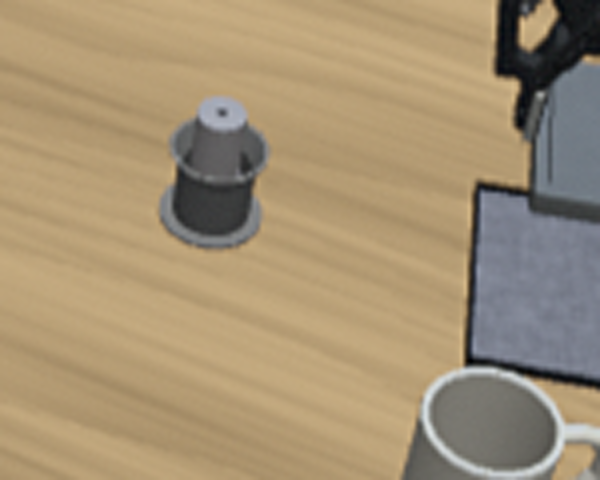

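The long spacer stands in the tube and sticks out at the top. The tray is 93.6 mm wide (given 94), centre (418.5,353), angle 15.2°. I lower the drive.

```bash
python3 -m crank '[0,0,0,-0.001,0.001,-0.003,60, 0,0,0,-0.0015,0.0015,-0.008,60, 0,0,0,-0.001,0.001,-0.014,60, 0,0,0,0,0,-0.018,60, 0,0,0,0,0,-0.018,60, 0,0,0,0,0,-0.016,60, 0,0,0,0,0,-0.012,60, 0,0,0,0,0,-0.008,60, 0,0,0,0,0,-0.005,60, 0,0,0,0,0,-0.003,60, 0,0,0,0,0,-0.002,60, 0,0,0,0,0,-0.001,60, 0,0,0,0,0,0,60, 0,0,0,0,0,0,60]'
for i in 1 2; do python3 -m crank '[0,0,0,0,0,-0.001,60,0,0,0,0,0,0,60]' | grep -E "posi|ft"; done
```

```text
time_s: 38.8
position: [0.418, 0.3526, 0.0211]
tool_rot: [[-0.26, 0.966, 0.0], [0.966, 0.26, 0.0], [0.0, 0.0, -1.0]]
ft_force: [-0.4, -0.3, -1.9]
grip_width: 0.0581
position: [0.4179, 0.3525, 0.0198]
ft_force: [0.1, -0.0, -2.1]
position: [0.418, 0.3526, 0.019]
ft_force: [-0.3, -0.5, -0.5]
```

```bash
python3 -m crank '[0,0,0,0,0,-0.0005,60, 0,0,0,0,0,0,60, 0,0,0,0,0,0,70, 0,0,0,0,0,0,76, 0,0,0,0,0,0,79, 0,0,0,0,0,0,79, 0,0,0,0,0,0.003,79, 0,0,0,0,0,0.006,79, 0,0,0,0,0,0.012,79, 0,0,0,0,0,0.020,85, 0,0,0,0,0,0.025,90, 0,0,0,0,0,0.03,100, 0,0,0,0,0,0.03,100, 0,0,0,0,0,0.03,100, 0,0,0,-0.02,0.02,0,100, 0,0,0,-0.04,0.03,0,100, 0,0,0,-0.04,0.03,0,100, 0,0,0,-0.03,0.02,0,100, 0,0,0,0,0,0,100, 0,0,0,0,0,0,100]'
python3 - <<'E'
from h import *
s=cam("scene"); t=cam("top")
A=cv2.resize(s["frame"][130:280,210:510],(800,400),interpolation=cv2.INTER_CUBIC); B=cv2.resize(t["frame"][135:285,155:475],(800,375)[:2],interpolation=cv2.INTER_CUBIC)
save(cv2.resize(np.vstack([A,B]),(600,581)),"fin.png"); print(observe()["position"],observe()["time_s"])
E
```

```text
time_s: 41.2
position: [0.2876, 0.4528, 0.1752]
tool_rot: [[-0.262, 0.965, 0.001], [0.965, 0.262, 0.001], [0.0, 0.001, -1.0]]
ft_force: [-0.2, -0.8, 0.4]
grip_width: 0.085
[0.28871607 0.45211782 0.17484632] 41.3
```

The viewing limit is reached, so I do the final check by numbers.

Run:
```python
from h import *
t=cam("top"); im=t["frame"]; hsv=cv2.cvtColor(im,cv2.COLOR_RGB2HSV)
def cen(m,b,z,n):
    k=m[b[1]:b[3],b[0]:b[2]].astype(np.uint8); q=cv2.moments(k,True); print(n,int(q["m00"]),np.round(ray(t,b[0]+q["m10"]/max(q["m00"],1),b[1]+q["m01"]/max(q["m00"],1),z)*1000,1))
cen((hsv[...,0]<12)&(hsv[...,1]>110),(425,230,460,270),.027,"copper vs dish 412,-339")
V=im.max(2)
cen(V<45,(360,148,381,170),.022,"fan dark vs 669,-150")
# drive: low local texture / edges
g=cv2.cvtColor(im,cv2.COLOR_RGB2GRAY)
print(g[222:276:4,160:214:3])
print(np.round(proj(t,(.4185,.353,.02))), im[248,187], im[232,180],im[262,205])
for p in [(.418+a*.965-b*.26,.3525+a*.26+b*.965) for a,b in [(0,0),(.05,0),(-.05,0),(.066,0),(-.066,0),(0,.025),(0,-.025),(0,.037),(0,-.037)]]:
    u,v=proj(t,(*p,.02)); print(np.round(p,3),im[int(round(v)),int(round(u))])
```

```text
copper vs dish 412,-339 55 [ 413.1 -339.3   27. ]
fan dark vs 669,-150 34 [ 684.3 -156.6   22. ]
[[109 108 107 107 103  96  40  46  74  77  78  74  63 100 109 109 109 109]
 [108  57  34  73  75  72  79  76  68  73  75  72  73  80 112 111 111 110]
 [104  77  73  77  71  70  69  70  69  70  70  46  74  29 104 104 103 103]
 [104 103  49  75  60  72  70  70  69  70  68  36  78  61  95 100 103 103]
 [102 101  31  82  72  71  72  71  70  71  58  74  72  73  73 104 102 102]
 [109 110  80  73  76  69  70  71  70  70  71  71  66  81  28 103 103 105]
 [ 94  93  95  62  63  62  72  73  71  71  71  68  37  78  61  98 103 103]
 [ 96  95  94  26  76  73  71  72  70  71  72  52  65  72  76  58  90  95]
 [ 98  97  97  62  78  69  70  72  72  72  72  72  73  71  77  26  97  97]
 [ 99  98  98  98  68  72  64  72  72  71  71  69  71  32  77  61  98 100]
 [103 104 106 110  30  82  72  71  72  71  71  70  62  59  75  74  89 105]
 [101 100 101 100  54  78  72  69  70  71  71  71  69  66  74  79  28  96]
 [106 106 105 105 104  70  74  71  67  64  59  76  78  73  75  71  46  94]
 [103 103 104 103 102  35  72  73  74  79  78  55  44  69  98  98  97  96]]
[184. 248.] [68 72 78] [67 71 76] [72 74 82]
[0.418 0.352] [68 73 78]
[0.466 0.366] [66 70 75]
[0.37  0.339] [68 72 78]
[0.482 0.37 ] [76 78 86]
[0.354 0.335] [70 73 80]
[0.412 0.377] [69 73 77]
[0.424 0.328] [65 68 73]
[0.408 0.388] [71 73 81]
[0.428 0.317] [77 79 88]
```

Run:
```python
from h import *
t=cam("top"); g=cv2.cvtColor(t["frame"],cv2.COLOR_RGB2GRAY)
print(g[140:176,352:389:2])
print([np.round(proj(t,p),1) for p in [(.6685,-.15,.022),(.4602,.1505,.084)]])
print(g[220:244:2,248:275:2])
s=cam("scene"); print(np.round(proj(s,(.4602,.1505,.084)),1))
```

```text
[[ 98 100 100 100  99 100  80  97 101 100 101 101 102 103 102 102 102 102
  103]
 [ 97  97  97  97  98  97  38  69  94  99  99 100 100 101 102 101 102 102
  103]
 [ 97  97  97  98  97  92  44  31  69  96  99 101 100 101 102 101 103 103
  104]
 [ 99  99  99  99 100  69  72  57  29  72  98 102 103 102 103 102 103 104
  104]
 [ 99  99  99  99  99  46  71  76  55  26  72  97 100  99  99  99  98  99
  100]
 [ 94  93  93  94  92  51  76  78  77  45  27  67  91  94  94  95  94  95
   95]
 [ 94  95  95  96  80  68  79  75  75  77  46  28  70  95 100 100 101 100
  101]
 [ 99  98  99  99  59  76  82  66  51  70  78  48  28  73  99 104 104 104
  104]
 [101 102 103 103  47  82  83  52  50  44  75  81  47  27  75 104 108 109
  110]
 [105 104 105 103  45  84  85  36  34  20  49  75  79  46  27  76 106 110
  110]
 [105 107 106  87  64  85  81  22  27  28  38  46  75  75  45  27  76 103
  108]
 [106 105 108  64  75  81  67  34  45  53  65  27  46  71  78  49  29  76
  107]
 [ 95  96 102  52  74  76  48  57  69  55  69  37  20  57  76  81  45  32
  100]
 [ 96  95  92  60  74  75  40  46  71  81  75  
[... 1886 characters left out ...]
 86  86  88 104 108 109 109 108 108]
 [110 108  92  44  49  52  51  50  53  87 104 104 103 105]
 [100  90  46  54  94 110  96  43  49  49  90 102 104 103]
 [ 94  53  44 106 110 110 111 108  50  55  70  99 109 109]
 [ 94  46  70 110 111  82 106 108  52  83  52  91  89 104]
 [ 75  45  62 111 107  80 107 108  50  93  52  87 101 105]
 [ 86  45  24 105 107 107 110 106  38  63  52  91  99 102]
 [ 94  46  40  58 103 102  96  38  39  55  57  98  88 101]
 [ 91  59  45  22 102  70  51  67  43  49  85  97  77 100]
 [ 99  96  55  47  57  79  58  45  49  77  81 100 100 103]
 [107 108  96  75  57  52  56  60  96  99 100  91 106 105]
 [108 107 107 102  93  93  92  98 100 100  88 100  98  99]]
[386.3 197.6]
```

Fan hub at (370,156), expected (370,156.3), with felt all round it. Long spacer top at about (257.5,229), expected (257,230) for a height of 84 mm. I hand in.

```bash
python3 -c "
from rig import *
o=observe(); print(o['time_s'],abs(o['qvel']).max()); print(close_job())"
```

```text
41.45 0.15056507494915797
the job is handed in; nothing more can be done
None
```

I took the pile apart and set each part in its tray, put the short spacer and then the long one in the tube, and handed the job in at 41.5 s. `close_job` gives no verdict, so the outcome rests on my own checks.

| Part | Last check |
|---|---|
| Fan | Set down until it touched. In the last top image its hub is within about 1 px of the aimed-for centre, with felt visible all round. |
| Heat sink | Set down until the force eased. Its copper core is about 1 mm from the dish centre in the top image. |
| Drive enclosure | Set down until the force eased, within 1 mm of the measured tray centre. The top image shows its flat grey face there. |
| Short spacer | A wrist picture taken after release shows it upright at the bottom of the tube. |
| Long spacer | A scene picture shows it sticking out of the tube. Its top is where an 84 mm height puts it. |

- **Arm:** it ended clear of everything and at rest, and wrist forces I read stayed under 10 N.
- **Last picture not seen:** the final picture was refused because all 16 views were used. The closing checks were therefore on pixel values only. The first fan mask was poor and put the fan about 17 mm off, because it also caught the tray's dark rim; the pixel values then showed the fan centred.
- **Camera differences:** the top and wrist cameras disagreed by about 3 mm on some positions. I used the wrist values where I had them.

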